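# Clear the jig and hold the reactor window plate in its corner

## Task

Clear the two leftover fittings off the assembly jig: put the round cap into the bin that already holds round caps and the short bar into the bin that holds such bars. Then slide the square window plate into the jig's corner, flush against the long fence and up to the stop block, and hold it there with one firm diagonal push, down onto the bed and against the fence at once. Finish while still pushing, do not let go, and leave all the other things on the table where they are.

Things in the scene. Friction and masses are not known exactly. Their poses are not given: they have to be found in the camera images.
- jig: (sizes in mm) assembly jig, fixed to the table. Origin: centre of the underside of its bed, at table height. The bed is an aluminium slab 280 x 280, top 12 above the table. Own +x points square to the long fence along the far side of the bed; own +y along the fence to the stop block. The jig is within 0.2 rad of the world's axes.
- jig_bed: (sizes in mm) the jig's aluminium bed (same origin and axes as the jig); its flat top lies 12 above the table
- jig_fence: (sizes in mm) the jig's fence (same origin and axes as the jig): steel rail along jig y from -135 to 135, its working face at jig x = 100, facing -x; its top 38 above the table (screw heads to 42)
- jig_stop: (sizes in mm) the jig's stop block (same origin and axes as the jig): steel block from jig x = 30 to 85, its working face at jig y = 110, facing -y; its top 36 above the table (screw heads to 39)
- plate: (sizes in mm) window plate, loose: square white plastic plate 124 x 124, 20 thick, about 0.36 kg, flat on the bed, clear of fence and stop, within 0.2 rad of square to them. Origin: centre of its underside, z up; x and y along its edges. Home in the corner its origin is at jig x = 38, y = 48. Push with about 8 N down and 18 N towards the fence: friction with the bed (about 0.6) eats part of the latter.
- window (a point): (sizes in mm) centre of the floor of the round pocket in the middle of the plate's upper side, 8 above the plate's underside. The pocket is 64 across and 12 deep, with an upright wall and a solid floor (the green window): shut fingertips fit in it to push the plate down and sideways.
- cap: (sizes in mm) round steel blanking cap, loose, standing on the jig bed between plate and fence: disc 34 across and 9 high with a 27 hub on top, 18 high in all, 60 g. Origin: centre of its underside, z up
- bar: (sizes in mm) short steel clamp bar, loose, lying on the jig bed between plate and fence: 44 long (own x) x 14 wide (own y) x 14 high, 60 g. Origin: centre of its underside
- cap_bin: (sizes in mm) open grey bin that already holds three round caps, fixed on the table: 160 (own x) x 130 (own y) outside, 45 high, walls and floor 4. Origin: centre of its underside. Its samples, fixed, fill the half at own x > 30; the half at x < 25 is free
- bar_bin: (sizes in mm) open grey bin that already holds three clamp bars, fixed on the table: 160 (own x) x 130 (own y) outside, 45 high, walls and floor 4. Origin: centre of its underside. Its samples, fixed, fill the half at own x > 25; the half at x < 25 is free
- media_bottle: bystander: glass bottle 66 across, 150 high, screw cap (mm); not to be disturbed
- beaker: bystander: open glass cup 68 across, 90 high (mm); not to be disturbed
- gasket: bystander: flat rubber ring 60 across, 8 high, lying beyond the fence (mm); not to be disturbed
- screwdriver: bystander: screwdriver 150 long lying beyond the fence (mm); not to be disturbed
- jar: bystander: small glass jar 48 across, 60 high (mm); not to be disturbed
- wrench: bystander: steel wrench 150 long, lying flat (mm); not to be disturbed
- flange: bystander: steel flange, disc 64 across with a 36 hub, 22 high, on the table (mm); not to be disturbed

How it is judged:
By the outcome, as a careful person would: the job done as asked, in the order asked, and still so for the second after the job is handed in, while the arm keeps its last pose, push and grip.
It also fails if it takes over 72 s, if anything falls off the work surface, if the arm or the gripper's body presses on something with over 40 N, if the wrist force passes 120 N, or if a joint passes its speed limit or range.

## Robot

A 7-joint arm with a two-finger parallel gripper is mounted at the origin on the work surface. World frame = base frame: x ahead of the robot, y to its left, z up, the work surface at z = 0. Lengths are in m, angles in degrees, forces in N, time in s.
With the tool pointing down it reaches from about 0.425 to 0.925 m from the base axis. Payload 6.8 kg.
Tool frame: the origin (TCP) lies midway between the tips of the shut fingers; the grasp point (between the pads) lies 19 mm behind it (r.hold_point_z is the distance from the TCP to the grasp point, in m); z points along the fingers, y is the line along which they close (so a half turn about z gives the same grasp; the last joint's range is limited). The gripper opens to 85 mm and grips with 20 to 120 N. Pads are 22 mm wide; open, the fingers measure 114 mm over their backs; the gripper's body (76 mm by 85 mm) begins 54 mm behind the grasp point. The pads swing forward as they close: fully open they stand 13 mm farther back than shut.
Start: joints at [-80.85, 27.33, 1.283, 89.118, -0.659, 63.558, -4.761], TCP at [0.179, 0.651, 0.231] pointing down, gripper open.
Joint ranges: [-169.35, 169.35], [-19.33, 120.38], [-80.79, 83.38], [13.8, 139.57], [-78.32, 258.32], [9.67, 109.79], [-169.56, 169.56]. Speed limits (degrees/s): [136.94, 136.94, 180, 180, 180, 180, 180].

## Interface

Orientations are given as a 3x3 rotation matrix whose columns are the frame's x, y, z axes.
In Python, from rig import r, snapshot, camera_info gives the robot as it stands.
- The arm moves only by the tool play_rows, never from a script. Its argument "series" is a list of rows, each a list of 3 entries, a list of its own where there are three numbers: the finger opening in m, from 0 to 0.0854, then the shift along the tool's x, y, z in m, then the turn about the tool's z in rad. A call has 1 to 10 rows; each row is the pose to reach, as a shift and turn from the pose commanded when the call began, along the tool's axes at that moment; what a row does not reach only later rows make up. A row lasts 1/10 s, in which the tool goes at most 50 mm and 8.59 degrees, less where a joint would pass 70% of its speed; a pose out of reach is approached as far as the arm can. A call with a gripper value outside its range is refused whole. The fingers move at their own pace and stop on an object; "force" is the grip in N (left out, the last holds). Time passes only in rows, so rows that repeat a pose let the fingers close. It gives the time, the measured TCP pose, the force, the opening and the grip force at its end, in the units of the state.
- r.read_state(): the state, without advancing time (a new reading comes with each control period).
- snapshot(name): name is "scene" or "side" or "wrist"; returns (picture, depth): 400x640x3 uint8, red, green, blue; 400x640 float32, m along the optical axis (not along the pixel's ray), 0 where there is no reading.
- camera_info(name): a dict with "fovy" (degrees; the focal length in pixels is half the picture's height over the tangent of half this angle, whatever the lens; pixels are square), "cx", "cy" (the principal point, pixels), "world_from_camera" (4x4, takes a point from camera to world coordinates). Camera axes: x right, y down, z forward; pixel columns grow to the right and rows downward; lengths in m; the calibration is good to about 2 mm. A picture is of the moment at which its call begins: read the wrist's pose just before it. camera_info takes no time and is no camera call; for the wrist camera it gives the pose at the moment of the call.
- r.sign_off(): hands the job in; it is judged then, once.
The state is a dict: "clock": time; "joint_pos": joint angles; "dq": joint speeds; "effort": joint torques, N m; "position": TCP position; "orientation": TCP orientation; "ft_force": force on the tool from outside, world axes, zero at the start; "wrist_torque": the same for the moment, N m; "width": finger opening in m; "grip_force": force on a finger pad.
Only numpy, scipy, OpenCV 4.12 (cv2) and the standard library are available. Lean on these libraries where they do the work, as an engineer would, in place of code of your own. Each camera call takes 0.05 s, during which the arm holds its last target. There are 200 camera calls.

## Working session

There is one attempt and no reset: what is moved stays moved. The work goes in short steps, Python scripts to look and compute and a tool call to move; the robot and the scene stay as the last step left them, time stands still between calls to the robot, and variables do not carry over. Pictures are saved under pics/ and viewed, at most 10 in all, crops included, and the job is handed in when it is done.

Besides the shell and the picture viewer there is one more tool, called after "Request:" as a command line: name --argument value ..., lists and objects as JSON in quotes. play_rows: Moves the arm, as the interface text tells. Its arguments: {"type":"object","properties":{"series":{"type":"array","items":{"type":"array"}},"force":{"type":"number"}},"required":["series"]}

```bash
ls; mkdir -p pics
python3 - <<'E'
from rig import r,snapshot,camera_info
import cv2,numpy as np
for n in ["scene","side","wrist"]:
    p,d=snapshot(n); c=camera_info(n); np.savez(f"{n}0.npz",p=p,d=d,**{k:np.array(v) for k,v in c.items()})
    cv2.imwrite(f"pics/{n}0.png",p[:,:,::-1]); print(n,c['fovy'],c['cx'],c['cy'],np.round(c['world_from_camera'],3).tolist())
s=r.read_state();print(s)
E
```

```text
pics
scene 53.1618287354089 320.1687067701265 197.18863513448898 [[0.665, 0.638, -0.39, 0.923], [0.747, -0.563, 0.354, -0.357], [0.006, -0.526, -0.85, 0.838], [0.0, 0.0, 0.0, 1.0]]
side 56.624455973456314 323.0936089473168 193.6205570425568 [[0.829, -0.299, 0.472, 0.143], [-0.559, -0.431, 0.709, -0.663], [-0.009, -0.852, -0.524, 0.516], [0.0, 0.0, 0.0, 1.0]]
wrist 69.4848146879859 322.79174280991464 204.6550253985161 [[0.264, 0.913, 0.312, 0.098], [0.964, -0.249, -0.088, 0.672], [-0.002, 0.324, -0.946, 0.374], [0.0, 0.0, 0.0, 1.0]]
{'clock': 0.15, 'joint_pos': array([-80.85203118,  27.36862828,   1.28206056,  89.1628955 ,
        -0.66091623,  63.55728475,  -4.75851976]), 'dq': array([-0.0040507 , -0.10207653,  0.10529695, -0.14303456, -0.04307789,
        0.00302335, -0.06701994]), 'effort': array([ 2.31029371e-03, -5.96920180e+01,  1.60983872e+00, -2.81488270e+01,
        1.26239556e-02,  6.55973243e-03,  4.92425769e-06]), 'position': array([0.17848357, 0.65052078, 0.23052389]), 'orientation': array([[-9.64371858e-01,  2.64550243e-01, -2.95467581e-04],
       [ 2.64550395e-01,  9.64370859e-01, -1.39078261e-03],
       [-8.29915532e-05, -1.41939768e-03, -9.99998989e-01]]), 'ft_force': array([ 0.36895119, -0.54514838, -0.44434353]), 'wrist_torque': array([0.05095246, 0.00788012, 0.0255421 ]), 'grip_force': 0.0, 'width': 0.08552165979890276}
```

View pics/scene0.png

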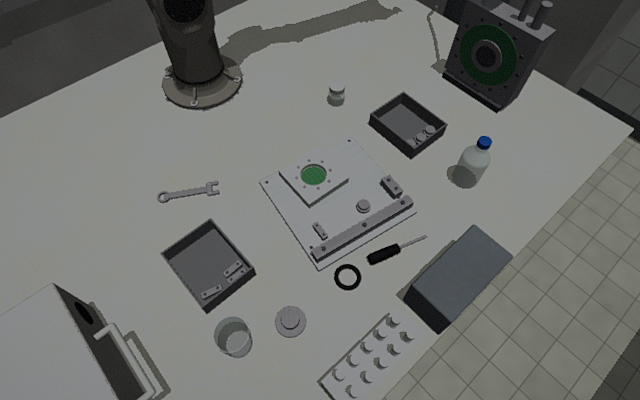

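View pics/side0.png

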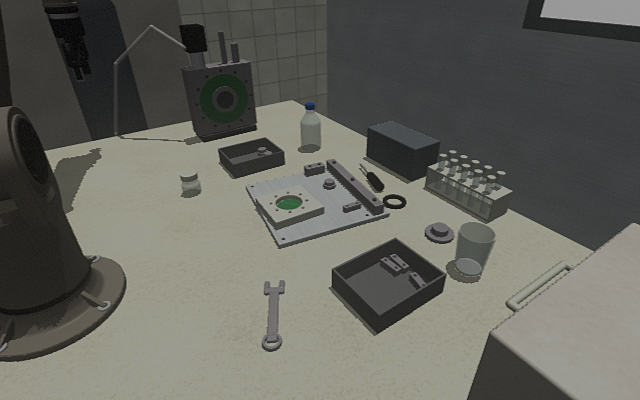

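The scene view shows the jig with corners near (260,182), (349,139), (415,212) and (319,270). The window is at (314,174), the cap at (363,206) and the bar at (320,230). The cap bin is at (408,125) with its samples at the lower right, and the bar bin is at (209,265) with its samples at the lower right. The side view agrees: cap (329,183), bar (352,208), window (288,204).

```bash
cat > h.py <<'E'
import numpy as np,cv2
from rig import r,snapshot,camera_info
def cloud(n,f=None):
    if f: z=np.load(f); p,d,c=z['p'],z['d'],z
    else: c=camera_info(n); p,d=snapshot(n)
    F=200/np.tan(np.radians(float(c['fovy']))/2)
    v,u=np.mgrid[:400,:640]
    T=np.array(c['world_from_camera'])
    R=np.stack([(u-c['cx'])/F,(v-c['cy'])/F,np.ones(u.shape)],-1)
    W=(R*d[...,None])@T[:3,:3].T+T[:3,3]; W[d<=0]=np.nan
    def ray(px,h):
        px=np.atleast_2d(px); q=np.c_[(px[:,0]-c['cx'])/F,(px[:,1]-c['cy'])/F,np.ones(len(px))]@T[:3,:3].T
        return (T[:3,3]+q*((h-T[2,3])/q[:,2])[:,None])[:,:2]
    return p,W,ray
def rect(W,m,h=None,name=''):
    P=W[m]; 
    if len(P)<5: print(name,'none'); return
    b=cv2.minAreaRect((P[:,:2]*1000).astype(np.float32))
    print(name,'n',len(P),'z',np.round(np.median(P[:,2])*1000,1),'rect',np.round(b[0],1),np.round(b[1],1),round(b[2],1),'mean',np.round(P[:,:2].mean(0)*1000,1))
def big(m,seed):
    n,l,s,c=cv2.connectedComponentsWithStats(m.astype(np.uint8))
    k=l[seed[1]-6:seed[1]+7,seed[0]-6:seed[0]+7]; k=k[k>0]
    return l==np.bincount(k).argmax() if len(k) else m&False
E
python3 - <<'E'
from h import *
S={'scene':dict(plate=(335,190),win=(314,174),cap=(363,204),bar=(320,230),fence=(365,227),stop=(392,184),capbin=(405,95),barbin=(210,222),bed=(300,225)),
 'side':dict(plate=(300,213),win=(288,204),cap=(329,181),bar=(351,207),fence=(355,185),stop=(315,166),capbin=(263,141),barbin=(394,241),bed=(315,228))}
H=dict(plate=(.027,.037),cap=(.0265,.034),bar=(.021,.031),fence=(.035,.0445),stop=(.033,.042),capbin=(.0405,.05),barbin=(.0405,.05),bed=(.008,.016))
for n in S:
    p,W,ray=cloud(n,n+'0.npz'); z=W[...,2]; print(n)
    for k,(a,b) in H.items():
        m=big((z>a)&(z<b),S[n][k]); rect(W,m,name=k)
    q=p.astype(int); g=big((q[...,1]>q[...,0]+25)&(q[...,1]>q[...,2]+15),S[n]['win'])
    (cs,_)=cv2.findContours(g.astype(np.uint8),0,2); e=cv2.minEnclosingCircle((ray(np.vstack(cs)[:,0],.020)*1000).astype(np.float32)); print('win',g.sum(),np.round(e[0],1),e[1], 'z',np.nanmedian(z[g]))
    print('table z',np.nanmedian(z[280:300,:100]) if n=='scene' else np.nanmedian(z[330:380,150:230]))
E
```

```text
scene
plate n 1726 z 31.5 rect [492.2  10.6] [126.  126.5] 86.8 mean [494.8   8.7]
cap n 87 z 29.4 rect [634.8  45. ] [24.3 24.6] 12.4 mean [634.6  44. ]
bar n 116 z 25.4 rect [616.6 -77.3] [14.2 44.5] 83.2 mean [616.8 -78. ]
fence n 1160 z 37.5 rect [677.7   1.9] [270.7  26.6] 80.9 mean [677.   -5.2]
stop n 191 z 35.7 rect [642.9 131.2] [25.6 55.7] 81.4 mean [644.4 130.5]
capbin n 378 z 43.7 rect [530.7 313.4] [133.8 163.1] 88.4 mean [531.9 311.3]
barbin n 594 z 44.7 rect [ 516.5 -312.4] [162.6 130.1] 0.6 mean [ 520.7 -313.9]
bed n 7025 z 11.6 rect [566.6  19.3] [281.1 281.6] 80.8 mean [577.3  10.2]
win 334 [489.8  12.2] 29.417675018310547 z 0.02023871191324783
table z 0.0010672171585921486
side
plate n 1267 z 31.4 rect [492.    8.6] [129.4 125.4] 86.3 mean [488.4   2.8]
cap n 46 z 29.4 rect [633.9  40.1] [22.8 23.1] 18.5 mean [633.3  39.9]
bar n 84 z 25.2 rect [614.8 -80.4] [15.1 43.8] 81.6 mean [613.3 -81.4]
fence n 535 z 37.6 rect [677.3  -1.5] [271.8  27.1] 80.6 mean [673.3 -17.9]
stop n 92 z 35.3 rect [642.3 126.9] [26.1 55.4] 81.1 mean [641.1 126.6]
capbin n 241 z 43.4 rect [531.6 310.6] [135.8 161.1] 88.5 mean [527.9 304.3]
barbin n 924 z 44.5 rect [ 516.1 -314.8] [162.7 132.2] 0.3 mean [ 510.6 -321.5]
bed n 3951 z 11.6 rect [565.5  16.9] [283.4 279.5] 81.0 mean [552.7 -10.6]
win 191 [493.   13.6] 28.254301071166992 z 0.020053829408386903
table z -0.00014709891537423303
```

Request:
play_rows --series '[[0.06,[-0.037,-0.029,0.002],-0.02],[0.06,[-0.075,-0.058,0.004],-0.04],[0.06,[-0.112,-0.087,0.006],-0.06],[0.06,[-0.15,-0.116,0.008],-0.08],[0.06,[-0.187,-0.145,0.01],-0.1],[0.06,[-0.225,-0.175,0.012],-0.109],[0.06,[-0.262,-0.204,0.014],-0.109],[0.06,[-0.3,-0.233,0.016],-0.109],[0.06,[-0.337,-0.262,0.018],-0.109],[0.06,[-0.375,-0.291,0.02],-0.109]]'

```text
clock: 1.15
position: [0.4639, 0.2694, 0.2113]
orientation: [[-0.987, 0.158, -0.0], [0.158, 0.987, 0.0], [0.0, 0.0, -1.0]]
ft_force: [0.6, 0.1, -0.2]
width: 0.0598
grip_force: 0.0
```

```bash
cat >> h.py <<'E'
def go(x,y,z,yaw=None):
    """tool-frame shift to world target (m), turn so tool y is at yaw deg"""
    s=r.read_state(); R=s['orientation']; p=s['position']
    t=0
    if yaw is not None:
        t=-(np.radians(yaw)-np.arctan2(R[1,1],R[0,1])); t=(t+np.pi/2)%np.pi-np.pi/2
    print('t',round(s['clock'],2),'p',np.round(p,4),'shift',np.round(R.T@(np.array([x,y,z])-p),4),'turn',round(t,4),'w',round(s['width'],4),'g',s['grip_force'],'F',np.round(s['ft_force'],1))
E
python3 -c "
from h import *
go(.6343,.0425,.2,80.9)"
```

```text
t 1.15 p [0.4639 0.2694 0.2113] shift [-0.2041 -0.1972  0.0112] turn 0.0003 w 0.0598 g 0.0 F [ 0.6  0.1 -0.2]
```

Request:
play_rows --series '[[0.06,[-0.034,-0.033,0.002],0],[0.06,[-0.068,-0.066,0.004],0],[0.06,[-0.102,-0.099,0.006],0],[0.06,[-0.136,-0.132,0.008],0],[0.06,[-0.17,-0.165,0.01],0],[0.06,[-0.204,-0.197,0.011],0],[0.06,[-0.204,-0.197,0.011],0],[0.06,[-0.204,-0.197,0.011],0]]'

```text
clock: 1.95
position: [0.6336, 0.0429, 0.1997]
orientation: [[-0.987, 0.161, -0.001], [0.161, 0.987, -0.0], [0.001, -0.001, -1.0]]
ft_force: [-0.4, -0.1, 0.9]
width: 0.0594
grip_force: 0.0
```

Run:
```python
from h import *
p,W,ray=cloud('wrist'); cv2.imwrite('pics/w1.png',p[:,:,::-1]); np.savez('w1.npz',W=W,p=p)
z=W[...,2]
for nm,(a,b) in dict(cap=(.026,.0335),bar=(.021,.0305),fence=(.035,.045)).items():
    n,l,s,c=cv2.connectedComponentsWithStats(((z>a)&(z<b)).astype(np.uint8))
    for i in range(1,n):
        if s[i,4]>150: print(c[i].round()); rect(W,l==i,name=nm)
go(.6343,.0425,.1,80.9)
```

```text
[267.  60.]
cap n 6968 z 32.8 rect [499.    8.9] [124.8 108.3] 86.8 mean [501.7   8.3]
[514.  64.]
cap n 626 z 29.7 rect [548.2 247.6] [  2.7 121. ] 88.7 mean [544.3 247.6]
[ 31. 121.]
cap n 944 z 29.6 rect [ 522.  -248.9] [146.2   4.7] 0.3 mean [ 518.6 -248.8]
[629. 100.]
cap n 269 z 28.7 rect [586.  346.2] [56.1 41.9] 88.9 mean [595.6 365.3]
[215. 184.]
cap n 443 z 27.3 rect [615.1 -78.2] [14.6 43.6] 82.9 mean [614.4 -78.1]
[324. 183.]
cap n 439 z 31.1 rect [632.7  43.5] [26.1 25.6] 23.4 mean [632.4  43.5]
[537. 225.]
cap n 271 z 29.9 rect [727.1 288.2] [29.1 64.7] 51.8 mean [722.2 283.1]
[297. 215.]
cap n 581 z 29.7 rect [664.5   2.8] [268.5   1.6] 80.9 mean [665.1   6.7]
[ 27. 269.]
cap n 278 z 29.7 rect [ 683.2 -344.6] [56.9 23.6] 20.2 mean [ 681.7 -339.7]
[292. 276.]
cap n 222 z 26.7 rect [746.7 -14.5] [55.8 11.5] 70.7 mean [746.3 -15.3]
[335. 335.]
cap n 449 z 29.7 rect [845.   24.3] [  3.7 147.5] 0.5 mean [845.   24.6]
[512.  64.]
bar n 780 z 26.0 rect [547.6 247.4] [  3.3 122.3] 89.1 mean [543.7 247.6]
[266.  48.]
bar n 3341 z 22.0 rect [490.3   9.2] [63.2 64.6] 20.5 mean [4
[... 1240 characters left out ...]
rect [ 531.2 -249.3] [128.2   5.5] 0.2 mean [ 531.6 -248.7]
[580. 120.]
fence n 200 z 40.4 rect [606.4 312.2] [118.3   1.7] 89.0 mean [606.  308.9]
[403. 180.]
fence n 1131 z 37.2 rect [641.7 130. ] [25.4 54.4] 80.6 mean [640.7 129.9]
[543. 228.]
fence n 398 z 40.0 rect [727.5 287.3] [29.8 64.8] 54.7 mean [722.5 283. ]
[293. 227.]
fence n 4887 z 39.2 rect [6.76e+02 3.00e-01] [270.1  25.3] 80.8 mean [675.4   1. ]
[ 21. 274.]
fence n 377 z 39.9 rect [ 685.5 -341. ] [56.  20.7] 10.7 mean [ 683.1 -337.6]
[336. 341.]
fence n 637 z 40.0 rect [844.9  24. ] [  3.5 148.2] 0.2 mean [845.   24.9]
t 2.0 p [0.633  0.0448 0.1997] shift [-0.0018 -0.0021  0.0997] turn -0.0001 w 0.06 g 0.0 F [ 0.  -0.  -0.6]
```

View pics/w1.png

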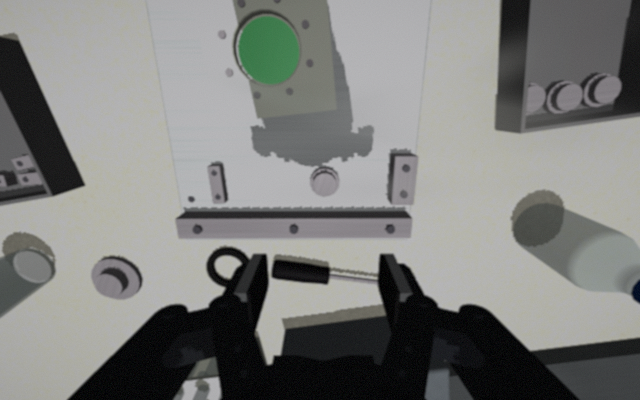

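The wrist view confirms the cap at pixel (324,181), the bar at (217,182), the stop at (403,178) and the fence along row 224. All agree within about 2 mm with the other cameras.

Request:
play_rows --series '[[0.06,[0,0,0.04],0],[0.06,[0,0,0.08],0],[0.06,[0,0,0.115],0],[0.06,[0,0,0.14],0],[0.06,[0,0,0.16],0],[0.06,[0,0,0.172],0],[0.06,[0,0,0.18],0],[0.06,[0,0,0.185],0],[0.06,[0,0,0.185],0]]'

```text
clock: 2.9
position: [0.6335, 0.0448, 0.0154]
orientation: [[-0.987, 0.158, 0.0], [0.158, 0.987, 0.0], [-0.0, 0.0, -1.0]]
ft_force: [0.2, -0.6, -0.3]
width: 0.0599
grip_force: 0.0
```

Request:
play_rows --series '[[0.03,[0,0,0],0],[0.02,[0,0,0],0],[0.02,[0,0,0],0],[0.02,[0,0,0],0],[0.02,[0,0,0],0],[0.02,[0,0,0],0]]' --force 40

```text
clock: 3.5
position: [0.6342, 0.0443, 0.0165]
orientation: [[-0.987, 0.158, 0.002], [0.158, 0.987, 0.0], [-0.002, 0.001, -1.0]]
ft_force: [-1.4, 1.1, 6.3]
width: 0.0312
grip_force: 39.1
```

Request:
play_rows --series '[[0.02,[0,0,-0.005],0],[0.02,[0,0,-0.015],0],[0.02,[0,0,-0.04],0],[0.02,[0,0,-0.085],0],[0.02,[0,0,-0.13],0],[0.02,[0,0,-0.15],0],[0.02,[0,0,-0.15],0]]'

```text
clock: 4.2
position: [0.636, 0.0443, 0.1701]
orientation: [[-0.987, 0.159, 0.008], [0.159, 0.987, 0.001], [-0.007, 0.003, -1.0]]
ft_force: [-0.1, -0.7, -1.7]
width: 0.0311
grip_force: 39.7
```

Run:
```python
from h import *
p,W,ray=cloud('side'); cv2.imwrite('pics/s2.png',cv2.resize(p[60:230,220:450,::-1],None,fx=3,fy=3))
go(.503,.3125,.165,88.5)
```

```text
t 4.25 p [0.6345 0.0444 0.1675] shift [0.1723 0.2439 0.0022] turn -0.1327 w 0.0312 g 39.73518490791321 F [-0.4 -0.1 -1.1]
```

View pics/s2.png

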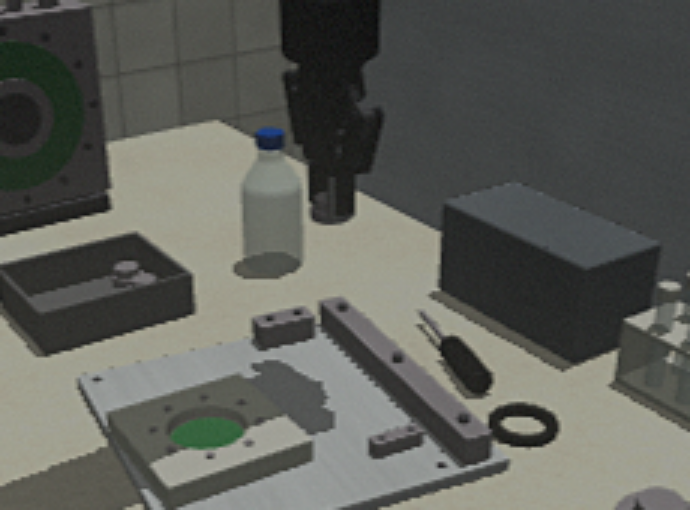

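The crop shows the cap held level between the fingertips at (332,212), lifted clear. Everything else is in place.

Request:
play_rows --series '[[0.02,[0.012,0.017,0],-0.01],[0.02,[0.035,0.05,0],-0.03],[0.02,[0.06,0.085,0],-0.05],[0.02,[0.085,0.12,0],-0.07],[0.02,[0.11,0.155,0],-0.09],[0.02,[0.135,0.19,0],-0.11],[0.02,[0.155,0.22,0],-0.125],[0.02,[0.168,0.238,0],-0.133],[0.02,[0.172,0.244,0],-0.133],[0.02,[0.172,0.244,0],-0.133]]'

```text
clock: 5.25
position: [0.5007, 0.3132, 0.1641]
orientation: [[-1.0, 0.023, -0.002], [0.023, 1.0, -0.001], [0.002, -0.001, -1.0]]
ft_force: [-0.5, -0.7, -0.1]
width: 0.0309
grip_force: 39.7
```

Request:
play_rows --series '[[0.02,[0,0,0.015],0],[0.02,[0,0,0.045],0],[0.02,[0,0,0.08],0],[0.02,[0,0,0.11],0],[0.02,[0,0,0.13],0],[0.02,[0,0,0.143],0],[0.02,[0,0,0.15],0],[0.02,[0,0,0.154],0],[0.02,[0,0,0.154],0],[0.02,[0,0,0.154],0]]'

```text
clock: 6.25
position: [0.5029, 0.3128, 0.0122]
orientation: [[-1.0, 0.026, 0.001], [0.026, 1.0, 0.001], [-0.001, 0.001, -1.0]]
ft_force: [-1.0, 0.5, -0.5]
width: 0.0312
grip_force: 39.7
```

Request:
play_rows --series '[[0.02,[0,0,0.002],0],[0.035,[0,0,0.002],0],[0.045,[0,0,0.002],0],[0.055,[0,0,0.002],0],[0.055,[0,0,0.002],0],[0.055,[0,0,-0.02],0],[0.055,[0,0,-0.06],0],[0.055,[0,0,-0.1],0],[0.055,[0,0,-0.14],0],[0.055,[0,0,-0.16],0]]'

```text
clock: 7.25
position: [0.5037, 0.3132, 0.1752]
orientation: [[-1.0, 0.026, 0.004], [0.026, 1.0, 0.003], [-0.004, 0.003, -1.0]]
ft_force: [0.2, 0.0, 0.2]
width: 0.0551
grip_force: 0.0
```

Run:
```python
from h import *
p,W,ray=cloud('scene'); cv2.imwrite('pics/c3.png',cv2.resize(p[60:280,230:500,::-1],None,fx=2.5,fy=2.5))
go(.615,-.0785,.17,82.9)
```

```text
t 7.3 p [0.5047 0.3139 0.1773] shift [-0.1205 -0.3894  0.0059] turn 0.0977 w 0.0551 g 0.0 F [0.7 0.9 1.6]
```

View pics/c3.png

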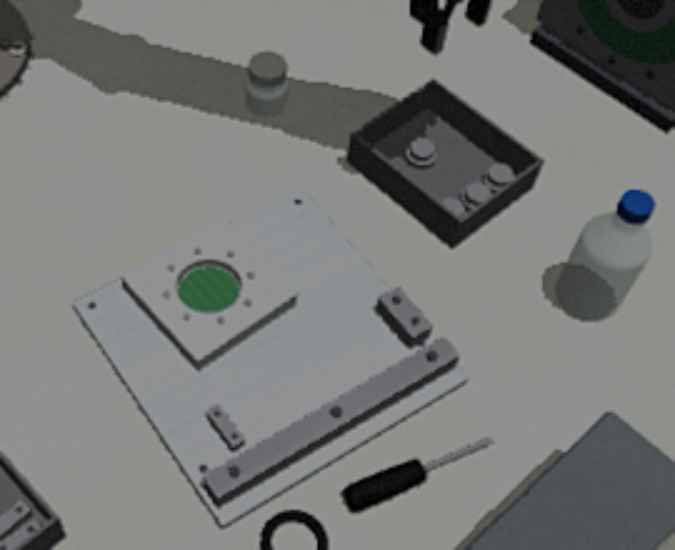

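The cap lies flat in the free half of the cap bin, at (422,150) in the crop. Next is the bar.

Request:
play_rows --series '[[0.045,[-0.008,-0.025,0],0.01],[0.045,[-0.021,-0.068,0],0.025],[0.045,[-0.035,-0.113,0],0.04],[0.045,[-0.05,-0.16,0],0.055],[0.045,[-0.064,-0.207,0],0.07],[0.045,[-0.078,-0.253,0],0.08],[0.045,[-0.092,-0.297,0],0.09],[0.045,[-0.104,-0.337,0],0.098],[0.045,[-0.115,-0.37,0],0.098],[0.045,[-0.12,-0.389,0],0.098]]'

```text
clock: 8.3
position: [0.6124, -0.0837, 0.1712]
orientation: [[-0.992, 0.128, 0.0], [0.128, 0.992, -0.002], [-0.0, -0.002, -1.0]]
ft_force: [-0.3, -0.4, -0.0]
width: 0.0449
grip_force: 0.0
```

Request:
play_rows --series '[[0.045,[0,0,0],0],[0.045,[0,0,0.03],0],[0.045,[0,0,0.065],0]]'

```text
clock: 8.6
position: [0.6134, -0.0782, 0.1068]
orientation: [[-0.992, 0.123, 0.004], [0.123, 0.992, 0.001], [-0.003, 0.001, -1.0]]
ft_force: [0.7, 0.1, -0.8]
width: 0.045
grip_force: 0.0
```

Run:
```python
from h import *
p,W,ray=cloud('wrist'); z=W[...,2]
n,l,s,c=cv2.connectedComponentsWithStats(((z>.0225)&(z<.031)).astype(np.uint8))
for i in range(1,n):
    P=W[l==i]
    if s[i,4]>150 and abs(P[:,0].mean()-.615)<.02 and abs(P[:,1].mean()+.078)<.02: rect(W,l==i,name='bar')
go(.615,-.0785,.0165,82.9)
```

```text
bar n 860 z 27.1 rect [614.8 -78.4] [14. 44.] 82.5 mean [613.2 -78.2]
t 8.65 p [ 0.6088 -0.0773  0.1   ] shift [-0.0069 -0.0004  0.0835] turn 0.002 w 0.0447 g 0.0 F [-1.8  1.1 -5.2]
```

Request:
play_rows --series '[[0.045,[0,0,0.02],0],[0.045,[0,0,0.045],0],[0.045,[0,0,0.065],0],[0.045,[0,0,0.079],0],[0.045,[0,0,0.086],0],[0.045,[0,0,0.089],0],[0.045,[0,0,0.089],0]]'

```text
clock: 9.35
position: [0.6125, -0.0794, 0.0176]
orientation: [[-0.992, 0.123, 0.0], [0.123, 0.992, 0.0], [-0.0, 0.0, -1.0]]
ft_force: [0.3, 0.2, 0.9]
width: 0.045
grip_force: 0.0
```

Request:
play_rows --series '[[0.02,[0,0,0],0],[0.005,[0,0,0],0],[0.005,[0,0,0],0],[0.005,[0,0,0],0],[0.005,[0,0,0],0],[0.005,[0,0,0],0]]' --force 40

```text
clock: 9.95
position: [0.6129, -0.0796, 0.0182]
orientation: [[-0.992, 0.124, 0.001], [0.124, 0.992, 0.0], [-0.001, 0.0, -1.0]]
ft_force: [-1.4, 0.0, 6.0]
width: 0.0125
grip_force: 41.2
```

Request:
play_rows --series '[[0.005,[0,0,-0.005],0],[0.005,[0,0,-0.015],0],[0.005,[0,0,-0.04],0],[0.005,[0,0,-0.085],0],[0.005,[0,0,-0.13],0],[0.005,[0,0,-0.15],0],[0.005,[0,0,-0.15],0],[0.005,[0,0,-0.15],0]]'

```text
clock: 10.75
position: [0.6119, -0.0794, 0.1675]
orientation: [[-0.992, 0.123, 0.0], [0.123, 0.992, 0.0], [-0.0, 0.0, -1.0]]
ft_force: [0.3, -0.3, -0.4]
width: 0.0124
grip_force: 40.5
```

Run:
```python
from h import *
go(.489,-.3135,.167,82.9)
```

```text
t 10.75 p [ 0.6119 -0.0794  0.1675] shift [ 0.0931 -0.2475  0.0004] turn 0.0002 w 0.0124 g 40.47249734401703 F [ 0.3 -0.3 -0.4]
```

Request:
play_rows --series '[[0.005,[0.005,-0.013,0],0],[0.005,[0.015,-0.04,0],0],[0.005,[0.029,-0.077,0],0],[0.005,[0.043,-0.114,0],0],[0.005,[0.057,-0.152,0],0],[0.005,[0.071,-0.19,0],0],[0.005,[0.082,-0.22,0],0],[0.005,[0.09,-0.24,0],0],[0.005,[0.093,-0.2475,0],0],[0.005,[0.093,-0.2475,0],0]]'

```text
clock: 11.75
position: [0.4876, -0.3147, 0.1663]
orientation: [[-0.992, 0.126, -0.002], [0.126, 0.992, 0.0], [0.002, 0.0, -1.0]]
ft_force: [0.6, 0.5, -1.0]
width: 0.0127
grip_force: 40.5
```

Request:
play_rows --series '[[0.005,[0,0,0.015],0],[0.005,[0,0,0.045],0],[0.005,[0,0,0.08],0],[0.005,[0,0,0.11],0],[0.005,[0,0,0.13],0],[0.005,[0,0,0.143],0],[0.005,[0,0,0.15],0],[0.005,[0,0,0.155],0],[0.005,[0,0,0.155],0],[0.005,[0,0,0.155],0]]'

```text
clock: 12.75
position: [0.4899, -0.3139, 0.013]
orientation: [[-0.992, 0.123, 0.001], [0.123, 0.992, -0.001], [-0.001, -0.0, -1.0]]
ft_force: [-0.0, -0.1, -1.0]
width: 0.0124
grip_force: 40.5
```

Request:
play_rows --series '[[0.005,[0,0,0.002],0],[0.02,[0,0,0.002],0],[0.03,[0,0,0.002],0],[0.035,[0,0,0.002],0],[0.035,[0,0,0.002],0],[0.035,[0,0,-0.02],0],[0.035,[0,0,-0.06],0],[0.02,[0,0,-0.1],0],[0,[0,0,-0.14],0],[0,[0,0,-0.16],0]]'

```text
clock: 13.75
position: [0.4905, -0.3147, 0.176]
orientation: [[-0.992, 0.124, 0.004], [0.124, 0.992, -0.002], [-0.005, -0.001, -1.0]]
ft_force: [-0.4, 0.4, 0.2]
width: 0.0002
grip_force: 0.0
```

Run:
```python
from h import *
p,W,ray=cloud('scene'); cv2.imwrite('pics/c4.png',cv2.resize(p[120:330,130:430,::-1],None,fx=2.5,fy=2.5))
rect(W,big((W[...,2]>.027)&(W[...,2]<.037),(335,190)),name='plate')
p,W,ray=cloud('wrist'); z=W[...,2]
rect(W,(abs(W[...,0]-.492)<.09)&(abs(W[...,1]-.01)<.09)&(z>.027)&(z<.037),name='platew')
go(.491,.011,.17,80.9)
```

```text
plate n 1724 z 31.5 rect [492.   10.7] [125.  126.5] 86.7 mean [494.8   8.5]
platew n 6062 z 32.9 rect [489.7 -18.5] [ 71.5 124.8] 87.4 mean [490.6 -31.5]
t 13.85 p [ 0.4911 -0.3149  0.1758] shift [0.0405 0.3233 0.005 ] turn 0.0348 w -0.0001 g 0.0 F [-0.6  0.1  0.2]
```

View pics/c4.png

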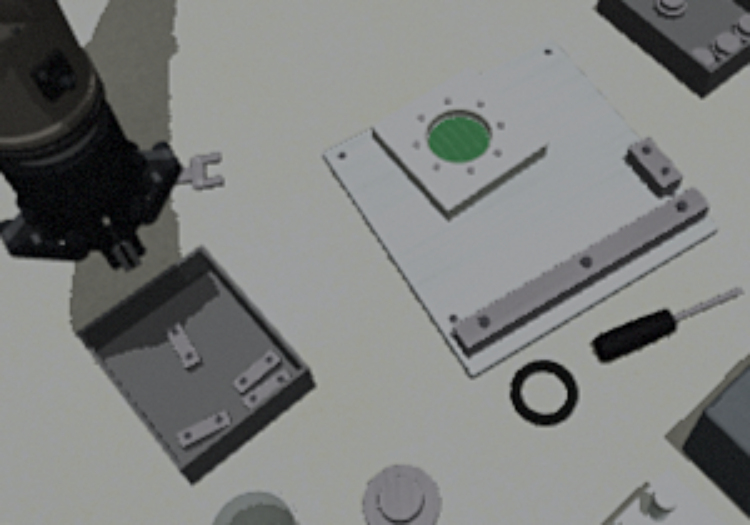

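The bar lies flat in the free half of the bar bin, at (185,348) in the crop. The jig is now clear except for the plate, which is at about (491.5, 10.5) mm, yaw −3.4°. Next the shut fingers go over the window.

Request:
play_rows --series '[[0,[0.003,0.02,0],0.005],[0,[0.008,0.06,0],0.01],[0,[0.013,0.105,0],0.015],[0,[0.019,0.15,0],0.02],[0,[0.024,0.195,0],0.025],[0,[0.03,0.24,0],0.03],[0,[0.035,0.28,0],0.035],[0,[0.039,0.31,0],0.035],[0,[0.0405,0.323,0],0.035],[0,[0.0405,0.323,0],0.035]]'

```text
clock: 14.85
position: [0.4886, 0.0134, 0.1716]
orientation: [[-0.988, 0.155, -0.001], [0.155, 0.988, 0.0], [0.001, -0.0, -1.0]]
ft_force: [0.5, -1.0, -0.7]
width: 0.0
grip_force: 0.0
```

Request:
play_rows --series '[[0,[0,0,0.02],0],[0,[0,0,0.05],0],[0,[0,0,0.08],0],[0,[0,0,0.1],0],[0,[0,0,0.11],0],[0,[0,0,0.11],0],[0,[0,0,0.11],0]]'

```text
clock: 15.55
position: [0.4895, 0.0109, 0.0628]
orientation: [[-0.987, 0.16, 0.001], [0.16, 0.987, -0.0], [-0.001, -0.0, -1.0]]
ft_force: [0.2, 0.3, 0.5]
width: -0.0002
grip_force: 0.0
```

Run:
```python
from h import *
go(.4915,.0105,.024,80.9)
```

```text
t 15.55 p [0.4895 0.0109 0.0628] shift [-0.002  -0.      0.0388] turn -0.0014 w -0.0002 g 0.0 F [0.2 0.3 0.5]
```

Request:
play_rows --series '[[0,[0,0,0.015],0],[0,[0,0,0.028],0],[0,[0,0,0.036],0],[0,[0,0,0.0385],0],[0,[0,0,0.0385],0]]'

```text
clock: 16.05
position: [0.4889, 0.0118, 0.0237]
orientation: [[-0.987, 0.158, -0.0], [0.158, 0.987, -0.0], [0.0, -0.0, -1.0]]
ft_force: [0.4, -0.2, -0.0]
width: -0.0
grip_force: 0.0
```

Request:
play_rows --series '[[0,[-0.007,0.004,0],0],[0,[-0.015,0.009,0],0],[0,[-0.025,0.014,0],0],[0,[-0.038,0.022,0],0],[0,[-0.052,0.03,0],0],[0,[-0.067,0.039,0],0],[0,[-0.082,0.048,0],0],[0,[-0.096,0.056,0],0],[0,[-0.106,0.062,0],0],[0,[-0.11,0.064,0],0]]'

```text
clock: 17.05
position: [0.6091, 0.0586, 0.0238]
orientation: [[-0.988, 0.157, 0.001], [0.157, 0.988, 0.0], [-0.001, 0.0, -1.0]]
ft_force: [-2.7, -0.3, 1.2]
width: -0.0002
grip_force: 1.1
```

```bash
cat >> h.py <<'E'
JC=np.array([.566,.018]); a=np.radians(-9.1); JR=np.array([[np.cos(a),-np.sin(a)],[np.sin(a),np.cos(a)]])
def jig():
    s=r.read_state(); print('t',round(s['clock'],2),'tcp jig',np.round((s['position'][:2]-JC)@JR*1000,1),'z',round(s['position'][2]*1000,1),'F jig',np.round(s['ft_force'][:2]@JR,1),round(s['ft_force'][2],1))
def plate(n):
    p,W,ray=cloud(n); J=(W[...,:2]-JC)@JR*1000; z=W[...,2]
    m=(z>.0275)&(z<.0345)&(J[...,0]>-130)&(J[...,0]<99)&(abs(J[...,1])<109)
    k,l,s,c=cv2.connectedComponentsWithStats(m.astype(np.uint8)); m=l==1+s[1:,4].argmax()
    b=cv2.minAreaRect(J[m].astype(np.float32)); print(n,'plate in jig',np.round(b[0],1),np.round(b[1],1),round(b[2],1))
    q=p.astype(int); g=((q[...,1]>q[...,0]+25)&(q[...,1]>q[...,2]+15)&(abs(z-.02)<.006)); 
    if g.sum()>30: print(' green n',g.sum(),'extent',np.round(np.percentile(J[g],[2,98],axis=0),1).tolist())
    return p
E
python3 - <<'E'
from h import *
jig(); plate('scene'); plate('wrist'); plate('side')
E
```

```text
t 17.05 tcp jig [36.1 46.9] z 23.8 F jig [-2.6 -0.8] 1.2
scene plate in jig [19.5 35.6] [126.5 124.8] 3.9
 green n 144 extent [[-2.8, 10.2], [43.4, 41.9]]
wrist plate in jig [12.3 34.9] [109.3 125.1] 3.7
 green n 7479 extent [[-7.5, 8.0], [42.5, 63.2]]
side plate in jig [20.  38.1] [125.5 137.1] 3.7
 green n 122 extent [[-1.6, 20.4], [47.0, 62.8]]
```

Request:
play_rows --series '[[0,[-0.004,0.002,0],0],[0,[-0.008,0.004,0],0],[0,[-0.012,0.006,0],0],[0,[-0.015,0.008,0],0],[0,[-0.017,0.009,0],0],[0,[-0.018,0.009,0],0],[0,[-0.018,0.009,0],0]]'

```text
clock: 17.9
position: [0.627, 0.064, 0.0237]
orientation: [[-0.987, 0.158, -0.0], [0.158, 0.987, 0.0], [0.0, 0.0, -1.0]]
ft_force: [-0.3, 0.5, -0.7]
width: -0.0004
grip_force: 0.4
```

Run:
```python
from h import *
jig(); plate('scene'); plate('wrist')
```

```text
t 17.9 tcp jig [52.9 55. ] z 23.7 F jig [-0.4  0.5] -0.7
scene plate in jig [35.7 45.4] [125.6 124.9] 1.8
 green n 137 extent [[12.2, 19.0], [58.9, 61.6]]
wrist plate in jig [29.4 44.8] [112.3 125.1] 2.4
 green n 7586 extent [[8.2, 17.6], [58.0, 72.6]]
```

Request:
play_rows --series '[[0,[-0.001,0,0],0],[0,[-0.002,0,0],0],[0,[-0.003,0,0],0],[0,[-0.004,0.001,0],0],[0,[-0.005,0.001,0],0],[0,[-0.005,0.001,0],0]]'

```text
clock: 18.6
position: [0.6304, 0.0634, 0.0235]
orientation: [[-0.987, 0.158, -0.004], [0.158, 0.987, -0.001], [0.004, -0.001, -1.0]]
ft_force: [-6.4, -1.5, 4.2]
width: 0.0003
grip_force: 3.3
```

Run:
```python
from h import *
jig(); plate('scene')
```

```text
t 18.6 tcp jig [56.4 55. ] z 23.5 F jig [-6.  -2.5] 4.2
scene plate in jig [36.5 46.3] [124.8 123.5] 90.0
 green n 123 extent [[14.7, 21.2], [62.5, 62.4]]
```

Request:
play_rows --series '[[0,[0.004,0.001,0],0],[0,[0.008,0.003,0],0],[0,[0.01,0.005,0],0],[0,[0.01,0.007,0],0],[0,[0.01,0.009,0],0],[0,[0.01,0.009,0],0]]'

```text
clock: 19.25
position: [0.6237, 0.0744, 0.0238]
orientation: [[-0.987, 0.158, 0.0], [0.158, 0.987, -0.0], [-0.0, -0.0, -1.0]]
ft_force: [-0.9, -1.6, 0.3]
width: -0.0003
grip_force: 0.7
```

Run:
```python
from h import *
jig(); plate('scene')
```

```text
t 19.25 tcp jig [48.1 64.8] z 23.8 F jig [-0.6 -1.7] 0.3
scene plate in jig [36.8 47.6] [122.9 122.9] 90.0
 green n 216 extent [[12.7, 23.4], [62.5, 63.8]]
```

Request:
play_rows --series '[[0,[0,0.001,0],0],[0,[0,0.002,0],0],[0,[0,0.003,0],0],[0,[0,0.004,0],0],[0,[0,0.004,0],0]]'

```text
clock: 19.8
position: [0.624, 0.0759, 0.0237]
orientation: [[-0.987, 0.16, -0.001], [0.16, 0.987, -0.002], [0.0, -0.003, -1.0]]
ft_force: [-1.5, -6.8, 1.7]
width: -0.0002
grip_force: 3.0
```

Run:
```python
from h import *
jig(); plate('scene')
```

```text
t 19.8 tcp jig [48.1 66.4] z 23.7 F jig [-0.4 -6.9] 1.7
scene plate in jig [36.8 47.9] [122.2 123.3] 89.9
 green n 230 extent [[11.6, 24.4], [62.2, 62.3]]
```

Request:
play_rows --series '[[0,[0,-0.004,0],0],[0,[0,-0.009,0],0],[0,[-0.002,-0.014,0],0],[0,[-0.004,-0.014,0.002],0],[0,[-0.006,-0.014,0.004],0],[0,[-0.006,-0.014,0.004],0],[0,[-0.006,-0.014,0.004],0]]'

```text
clock: 20.55
position: [0.6281, 0.0638, 0.0202]
orientation: [[-0.987, 0.158, -0.0], [0.158, 0.987, 0.0], [0.0, 0.0, -1.0]]
ft_force: [-3.3, -0.2, 5.3]
width: -0.0003
grip_force: 2.8
```

Run:
```python
from h import *
jig(); plate('scene')
```

```text
t 20.55 tcp jig [54.1 55. ] z 20.2 F jig [-3.2 -0.7] 5.3
scene plate in jig [36.9 48. ] [122.2 122.4] 89.5
 green n 97 extent [[15.2, 23.5], [61.3, 61.0]]
```

Request:
play_rows --series '[[0,[-0.001,0,0],0],[0,[-0.002,0,0],0],[0,[-0.003,0,0],0],[0,[-0.004,0,0.0005],0],[0,[-0.005,0,0.001],0],[0,[-0.006,0,0.001],0],[0,[-0.006,0,0.001],0],[0,[-0.006,0,0.001],0]]'

```text
clock: 21.4
position: [0.6291, 0.0637, 0.02]
orientation: [[-0.987, 0.157, -0.01], [0.157, 0.988, 0.001], [0.01, -0.0, -1.0]]
ft_force: [-20.0, 0.9, 29.5]
width: 0.0003
grip_force: 14.4
```

Run:
```python
from h import *
jig()
```

```text
t 21.4 tcp jig [55.1 55.1] z 20.0 F jig [-19.9  -2.3] 29.5
```

Request:
play_rows --series '[[0,[0,0,-0.0005],0],[0,[0,0,-0.001],0],[0,[0,0,-0.001],0],[0,[0,0,-0.001],0]]'

```text
clock: 21.8
position: [0.6313, 0.0636, 0.0201]
orientation: [[-0.988, 0.157, -0.005], [0.157, 0.988, 0.001], [0.006, 0.0, -1.0]]
ft_force: [-10.0, 1.8, 13.6]
width: -0.0
grip_force: 8.4
```

Run:
```python
from h import *
jig()
```

```text
t 21.8 tcp jig [57.3 55.3] z 20.1 F jig [-10.1   0.2] 13.6
```

Request:
play_rows --series '[[0,[-0.001,0,-0.001],0],[0,[-0.002,0,-0.001],0],[0,[-0.003,0,-0.001],0],[0,[-0.003,0,-0.001],0],[0,[-0.003,0,-0.001],0]]'

```text
clock: 22.3
position: [0.6316, 0.0636, 0.0201]
orientation: [[-0.988, 0.157, -0.011], [0.157, 0.988, 0.001], [0.011, -0.001, -1.0]]
ft_force: [-15.1, 1.2, 14.1]
width: -0.0001
grip_force: 10.0
```

Run:
```python
from h import *
jig()
```

```text
t 22.3 tcp jig [57.5 55.4] z 20.1 F jig [-15.1  -1.2] 14.1
```

Request:
play_rows --series '[[0,[-0.001,0,-0.001],0],[0,[-0.002,0,-0.0015],0],[0,[-0.003,0,-0.0015],0],[0,[-0.003,0,-0.0015],0],[0,[-0.003,0,-0.0015],0]]'

```text
clock: 22.8
position: [0.6317, 0.0636, 0.0202]
orientation: [[-0.988, 0.156, -0.017], [0.156, 0.988, 0.001], [0.017, -0.001, -1.0]]
ft_force: [-18.9, 3.2, 10.6]
width: 0.0002
grip_force: 10.3
```

Run:
```python
from h import *
jig()
```

```text
t 22.8 tcp jig [57.7 55.4] z 20.2 F jig [-19.2   0.1] 10.6
```

Request:
play_rows --series '[[0,[0,0,-0.0003],0],[0,[0,0,-0.0003],0],[0,[0,0,-0.0003],0],[0,[0,0,-0.0003],0],[0,[0,0,-0.0003],0],[0,[0,0,-0.0003],0]]'

```text
clock: 23.4
position: [0.6317, 0.0635, 0.0202]
orientation: [[-0.988, 0.156, -0.017], [0.156, 0.988, 0.001], [0.017, -0.001, -1.0]]
ft_force: [-18.2, 2.4, 7.7]
width: -0.0001
grip_force: 9.3
```

Run:
```python
from h import *
jig(); p=plate('scene'); cv2.imwrite('pics/c5.png',cv2.resize(p[60:340,130:500,::-1],None,fx=2,fy=2)); plate('side'); jig()
```

```text
t 23.4 tcp jig [57.7 55.4] z 20.2 F jig [-18.4  -0.5] 7.7
scene plate in jig [36.7 48. ] [122.2 122.9] 89.9
 green n 87 extent [[18.9, 23.2], [61.6, 61.7]]
side plate in jig [37.4 45.9] [125.6 122.9] 90.0
 green n 107 extent [[16.3, 35.1], [64.1, 75.5]]
t 23.5 tcp jig [57.7 55.4] z 20.2 F jig [-17.8   0.2] 7.6
```

View pics/c5.png

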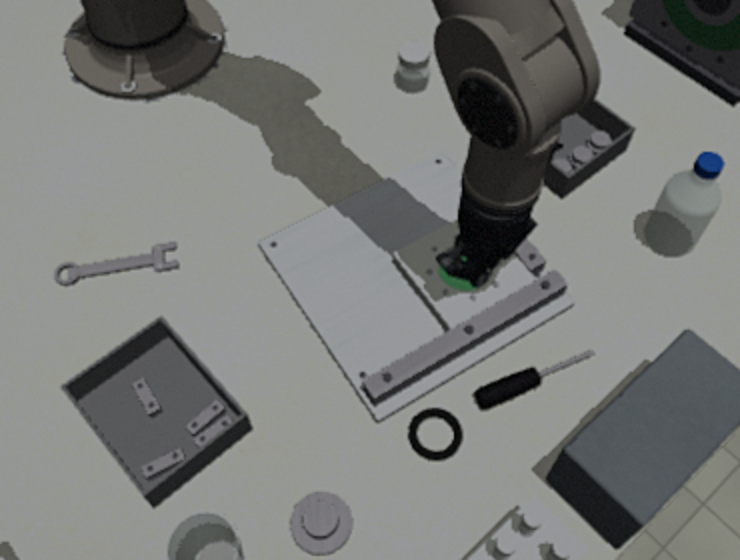

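The picture shows the plate flush along the fence near (470,330), up to the stop at (530,258), with the fingers pressing in the window at (462,270). Bystanders are unmoved, and the push is steady at 18 N to the fence and 7.7 N down.

```bash
python3 -c "
from rig import r
print(r.sign_off())"
```

```text
the job is handed in; nothing more can be done
None
```

The job is handed in at about 23.5 s: the cap and bar are in their bins, and the plate is flush to the fence and up to the stop, held with about 18 N towards the fence and 8 N down.

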